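Set the monochromator's wavelength dial and lock it

TASK

Set the bench monochromator to the wavelength that its scale ring marks, using only pushes of the fingertips: push the brake lever at the dial's front left corner fully away from the dial to free it, push the dial round by its upright finger post until the white index line on the dial meets the one full-width line on the aluminium scale ring, then push the lever fully home again to lock the setting. Push gently, and grip or lift nothing; leave the scale ring as it is set, and leave the dropper bottle, the glass dish and the tweezers beside the instrument where they lie.

Things in the scene. Friction and masses are not known exactly. Their poses are not given: they have to be found in the camera images.
- monochromator: Instrument fixed to the desk: white and grey box 212 x 184 mm, top 70 mm high. Origin on the desk under the dial's axis; x away from the robot, y left, z up (yaw within 0.3 rad). Two slit micrometers (15 mm thick, 88 mm high) stand at its rear corners, x 66, y +73 and -71 mm. Nothing on it is higher than 129 mm. More than 38 N of finger force on it counts as gripped or forced.
- lock (a joint): Brake lever, rad: 0 = home, dial locked; grows to its stop at 0.9 as the lever swings clockwise (seen from above) away from the dial. The dial is held fast by it below 0.1 and free above 0.4. The lever stays where it is left (2 to 3 N at its post moves it). At 0 it points from its pivot along (-1, -1) in the instrument's frame: the post moves mainly to the left (+y) on release.
- lever_pivot (a point): Vertical axis of the brake lever, at the instrument's front left corner (x -60, y +60 mm in its frame), 80 mm above the desk.
- lever_post (a point): Centre line of the lever's upright black round post, 14 mm in diameter, 46 mm from the pivot; it stands from 87.5 to 121.5 mm above the desk, this point at 108 mm. The flat lever under it tops at 87 mm; the space on both sides of the post is free.
- dial (a joint): Wavelength dial, rad, about the vertical axis through the instrument's origin; grows counter-clockwise seen from above. At 0 the index line points to the instrument's -x and the finger post lies at +x. Starts between -1.3 and -0.7 and has to turn counter-clockwise by 0.6 to 2.0. Slight friction (about 2 N at the post); it stays where it is left.
- finger_post (a point): Centre line of the dial's upright round steel finger post, 14 mm in diameter, 34 mm from the dial's axis, opposite the index line. It rises from the flat top of the dial (96 mm above the desk) to 129 mm; this point lies at 114.5 mm.
- index_tip (a point): Outer end of the white index line (2.6 mm wide, running out over the top and the bevelled rim of the black dial, whose radius is 48.5 mm), on the circle of 50 mm radius where the dial meets the ring.
- collar (a joint): Aluminium scale ring (66 mm radius, top 84 mm above the desk, its outer 16 mm visible round the dial), rad, same axis and sense as the dial: the index meets the full-width line when joint dial equals joint collar. It is set already (-0.1 to 0.7), stiff, and has to stay.
- datum_line (a point): Inner end of the target line, at 50 mm radius: the only black line across the full visible width of the ring (15.5 x 2.6 mm). The others are thin, 8 mm (every 30 degrees) or 5 mm long (every 10 degrees), and end short of the dial.
- dropper: Amber dropper bottle, 33 mm in diameter, 88 mm high, loose on the desk to the right of the instrument; origin at the centre of its foot. Not to be moved.
- dish: Clear glass dish, 60 mm in diameter, 14 mm high, loose on the desk to the left of the instrument; origin at the centre of its foot. Not to be moved.
- tweezers: Steel tweezers, 122 mm long, 10 mm high, loose on the desk to the left of the instrument; origin at the centre of the underside, length along its y. Not to be moved.

How it is judged:
On the way, in this order (a step that is already met when the one before it is completed fails the run):
1. the brake lever is pushed away from the dial (beyond 0.65 rad), which frees the dial (value of joint lock above 0.65 rad), for 0.1 s.
2. the dial's index line stands on the ring's full-width line (within 3 mm) and the dial is at rest, the brake still off (horizontal distance between index_tip and datum_line below 0.003 m and value of joint lock above 0.5 rad and velocity of joint dial between -0.05 and 0.05 rad/s), for 0.3 s.
At the end, for the whole second after the job is handed in: The index tip is within 3 mm (about 3.4 degrees) of the inner end of the full-width line, the dial is at rest, and the brake lever is home (joint lock below 0.12 rad) (horizontal distance between index_tip and datum_line below 0.003 m and value of joint lock below 0.12 rad and velocity of joint dial between -0.05 and 0.05 rad/s); the robot touches nothing.
It fails at once if the instrument's parts are gripped or forced (fingers press on it with more than 38 N) (contact force between the fingers and monochromator above 38 N).
It fails at once if the scale ring is turned (by more than 3 mm at the line) (distance of datum_line from where it was at the start of the episode above 0.003 m).
It fails at once if the dropper bottle, the dish or the tweezers are moved by more than 15 mm or lifted (distance of any of dropper, dish, tweezers from where it was at the start of the episode above 0.015 m).
It also fails if it takes over 61 s, if anything falls off the work surface, if the arm or the gripper's body presses on something with over 40 N, if the wrist force passes 120 N, or if a joint passes its speed limit or range.

ROBOT

A 6-joint arm with a two-finger parallel gripper is mounted at the origin on a cart in front of the work surface, level with it; the furniture and walls round the work are solid. World frame = base frame: x ahead of the robot, y to its left, z up, the work surface at z = 0. Lengths are in m, angles in rad, forces in N, time in s.
With the tool pointing down it reaches from about 0.35 to 0.85 m from the base axis. Payload 8.1 kg.
Tool frame: the origin (TCP) lies at the very end of the fingers, on their centre line; the grasp point (between the pads) lies 19 mm behind it; z points along the fingers, y is the direction in which the jaws open and shut (so a half turn about z gives the same grasp; the last joint's range is limited). The gripper opens to 93 mm and grips with 3 to 60 N. Pads are 15 mm wide; open, the fingers measure 128 mm over their backs; the gripper's body (75 mm by 188 mm) begins 65 mm behind the grasp point.
Start: joints at [-1.332, 0.13, 1.488, -0, 1.523, -0.085], TCP at [0.191, -0.569, 0.219] pointing down, gripper open.
Joint ranges: [-2.96, 2.96], [-0.89, 2.26], [0.02, 2.5], [-1.34, 4.48], [0, 2.73], [-2.66, 2.66]. Speed limits (rad/s): [2.39, 2.39, 2.79, 3.14, 3.14, 3.14].

INTERFACE

Orientations are given as a rotation vector (axis times angle).
In Python, from plant import robot gives the robot as it stands.
- The arm moves only by the shell command python3 -m inch 'ROWS' [FORCE]. ROWS is JSON, a list that holds one entry, the list of rows, each a list of 7 numbers: the shift along the tool's x, y, z in cm, then the turn, a rotation vector about the tool's x, y, z in degrees, then the gripper command: -1 is fully open, 1 is shut, values between are in proportion. A call has 1 to 5 rows; each row shifts and turns the commanded pose from where the row before left it, along the tool's axes as they then stand; what a row does not reach is not made up. A row lasts 1/10 s, in which the tool goes at most 50 mm and 8.59 degrees, less where a joint would pass 70% of its speed; a pose out of reach is approached as far as the arm can. A call with a gripper value outside its range is refused whole. The fingers move at their own pace and stop on an object; FORCE is the grip in N (left out, the last holds). Time passes only in rows, so rows that do not move let the fingers close. It gives the time, the measured TCP pose, the force and the opening at its end, in the units of the state.
- robot.read_state(): the state, without advancing time (a new reading comes with each control period).
- robot.read_camera(name): name is "scene" or "side" or "wrist"; returns a dict with "image" (480x640x3 uint8, blue, green, red), "K" (3x3 intrinsics, pixels), "R" (3x3) and "t" (3): a world point X has camera coordinates R X + t; the wrist camera has in their place "tool_from_camera" (4x4, takes a point from camera to tool coordinates, whose origin is the TCP and whose axes are the flange's). Camera axes: x right, y down, z forward; pixel columns grow to the right and rows downward; lengths in m; the calibration is good to about 2 mm. A picture is of the moment at which its call begins: read the wrist's pose just before it. There is no depth.
- robot.close_job(): hands the job in, once; it reports no verdict.
The state is a dict: "t": time; "q": joint angles; "dq": joint speeds; "joint_torque": joint torques, N m; "tool_pos": TCP position; "orientation": TCP orientation; "force": force on the tool from outside, world axes, zero at the start; "wrist_torque": the same for the moment, N m; "opening": finger opening in m.
Only numpy, scipy, OpenCV 4.12 (cv2) and the standard library are available. Lean on these libraries where they do the work, as an engineer would, in place of code of your own. Each camera call takes 0.05 s, during which the arm holds its last target. There are 200 camera calls.

## Working session

There is one attempt and no reset: what is moved stays moved. The work goes in short steps, Python scripts to look and compute and a shell command to move; the robot and the scene stay as the last step left them, time stands still between calls to the robot, and variables do not carry over. Pictures are saved under pics/ and viewed, about 8 in all and at most 12, crops included, and the job is handed in when it is done.

```bash
mkdir -p pics; cat > h.py <<'E'
from plant import robot
import numpy as np, cv2
from scipy.spatial.transform import Rotation as Ro
def cam(n):
    s=robot.read_state(); c=robot.read_camera(n)
    if n=="wrist":
        T=np.eye(4);T[:3,:3]=Ro.from_rotvec(s["orientation"]).as_matrix();T[:3,3]=s["tool_pos"]
        M=np.linalg.inv(T@np.array(c["tool_from_camera"]));c["R"]=M[:3,:3];c["t"]=M[:3,3]
    for k in("K","R","t"):c[k]=np.array(c[k])
    return c
def ray(c,u,v,z):
    d=c["R"].T@np.linalg.inv(c["K"])@[u,v,1];o=-c["R"].T@c["t"]
    return o+d*(z-o[2])/d[2]
def proj(c,X):
    p=c["K"]@(c["R"]@np.array(X)+c["t"]);return p[:2]/p[2]
E
python3 - <<'E'
from h import *
import pickle
s=robot.read_state();print(s)
for n in("scene","side"):
    c=cam(n);pickle.dump(c,open(n+".pkl","wb"));cv2.imwrite(f"pics/{n}0.png",c["image"]);print(n,-c["R"].T@c["t"],c["R"][2],c["K"][0,0])
E
```

```text
{'t': 0.0, 'q': array([-1.33240576e+00,  1.31121933e-01,  1.48929490e+00,  4.18160792e-05,
        1.52301875e+00, -8.54297464e-02]), 'dq': array([ 0.00035202,  0.00069264,  0.00014115, -0.00020996, -0.00013251,
        0.00069933]), 'joint_torque': array([-1.07715716e-04, -5.59845400e+01, -4.91757274e+01,  7.66598387e-02,
        3.51152464e-02, -1.70108528e-04]), 'tool_pos': array([ 0.1907958 , -0.56824237,  0.21760232]), 'orientation': array([-3.09868811e+00, -5.06136381e-01,  1.55679223e-04]), 'force': array([-0.06181606,  0.18748354,  0.52192956]), 'wrist_torque': array([ 0.00965239,  0.0326096 , -0.04434899]), 'opening': 0.09315521220406325}
scene [-0.1226422  -0.66619518  0.59129339] [ 0.69924564  0.48163492 -0.52828339] 616.8203232308891
side [ 0.3887441  -0.99852777  0.38137437] [ 0.14232811  0.9266258  -0.3480048 ] 446.1161368268154
```

View pics/scene0.png

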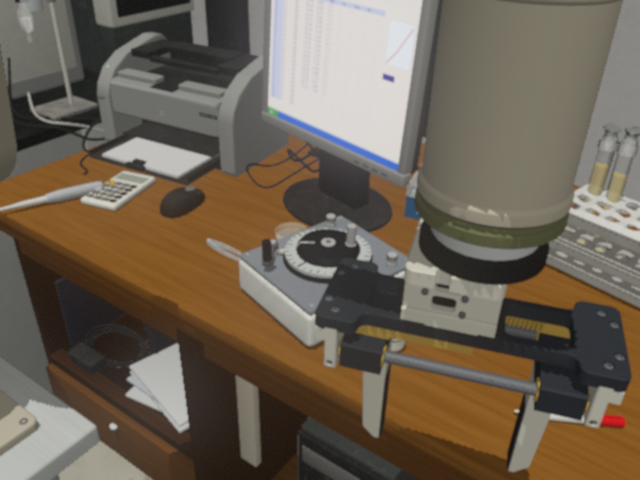

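View pics/side0.png

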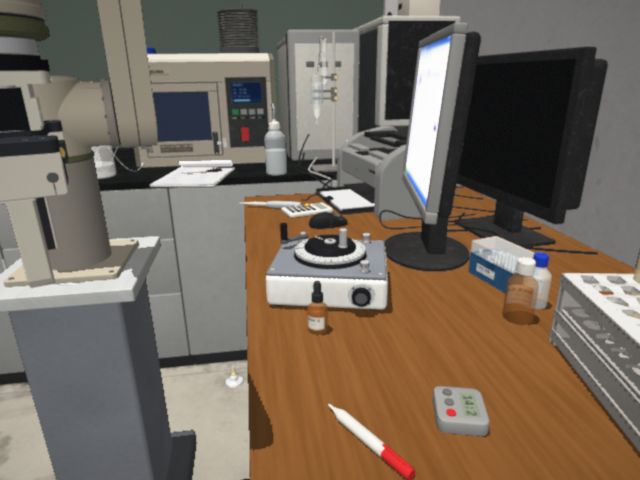

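The scene view shows the dial at about (328,243), the black lever post at (267,250) and the steel finger post at (351,235). In the side view the dial is at (330,249), the lever post at (284,232) and the finger post at (343,238). The monitor stands behind and to the left of the instrument.

```bash
python3 - <<'E'
from h import *
import pickle
C={n:pickle.load(open(n+".pkl","rb")) for n in("scene","side")}
for nm,z,a,b in[("dial",.096,(328,243),(329,246)),("lev top",.1215,(267,240),(284,224)),("fing top",.129,(351,226),(343,229)),("dropper foot",0,(397,345),(317,330)),("monbase",0,(337,205),(427,250))]:
    print(nm,ray(C["scene"],*a,z).round(3),ray(C["side"],*b,z).round(3))
a=cv2.resize(C["scene"]["image"][200:350,200:420],None,fx=3,fy=3,interpolation=2)
cv2.imwrite("pics/crop0.png",a)
E
```

```text
dial [ 0.535 -0.23   0.096] [ 0.526 -0.258  0.096]
lev top [ 0.454 -0.178  0.122] [ 0.452 -0.193  0.122]
fing top [ 0.55  -0.259  0.129] [ 0.55  -0.265  0.129]
dropper foot [ 0.496 -0.38   0.   ] [ 0.483 -0.381  0.   ]
monbase [ 0.791 -0.078  0.   ] [ 0.792 -0.079  0.   ]
```

View pics/crop0.png

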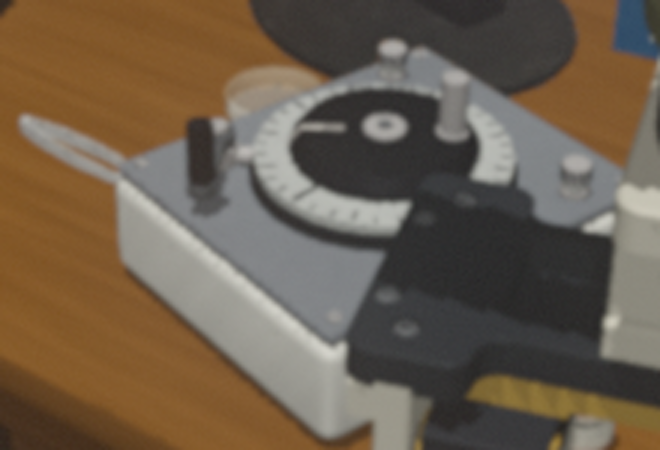

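The crop shows the index line pointing left at about (325,127), the full-width line at (305,190), and the lever post at (200,155). I'll move closer for a view from above.

```bash
python3 - <<'E'
from h import *
print(np.array(robot.read_camera("wrist")["tool_from_camera"]).round(3))
E
python3 -m inch '[[[3,4,-3,0,0,0,1],[3,-2,-3,0,0,0,1],[4,-2,-2,0,0,0,1],[4,-2,-2,0,0,0,1],[4,-2,0,0,0,0,1]]]' 10
```

```text
[[-0.    -0.956 -0.293  0.082]
 [ 1.    -0.     0.001 -0.   ]
 [-0.001 -0.293  0.956 -0.166]
 [ 0.     0.     0.     1.   ]]
t: 0.65
tool_pos: [0.3446, -0.4694, 0.3177]
orientation: [3.096, 0.505, 0.003]
force: [0.5, -0.3, 0.6]
opening: 0.0571
```

```bash
python3 -m inch '[[[4,-3,0,0,0,0,1],[4,-3.2,0,0,0,0,1],[4,-3.2,0,0,0,0,1],[4,-3.2,0,0,0,0,1],[4,-3,0,0,0,0,1]]]' 10; python3 -m inch '[[[0,0,0,0,0,0,1],[0,0,0,0,0,0,1],[0,0,0,0,0,0,1]]]'
python3 - <<'E'
from h import *
import pickle
c=cam("wrist");pickle.dump(c,open("w1.pkl","wb"));cv2.imwrite("pics/w1.png",c["image"])
for p in[(.528,-.238,.096),(.453,-.183,.1215),(.55,-.262,.129)]:print(proj(c,p))
E
```

```text
t: 1.15
tool_pos: [0.4816, -0.2592, 0.3142]
orientation: [-3.1, -0.506, 0.0]
force: [1.2, -1.2, 0.6]
opening: 0.0174
t: 1.45
tool_pos: [0.4805, -0.2618, 0.3141]
orientation: [3.101, 0.506, -0.001]
force: [-0.4, -0.4, 0.1]
opening: 0.0003
[308.13019439 144.57568394]
[219.4984254  210.73486297]
[344.5910273  130.87936678]
```

View pics/w1.png

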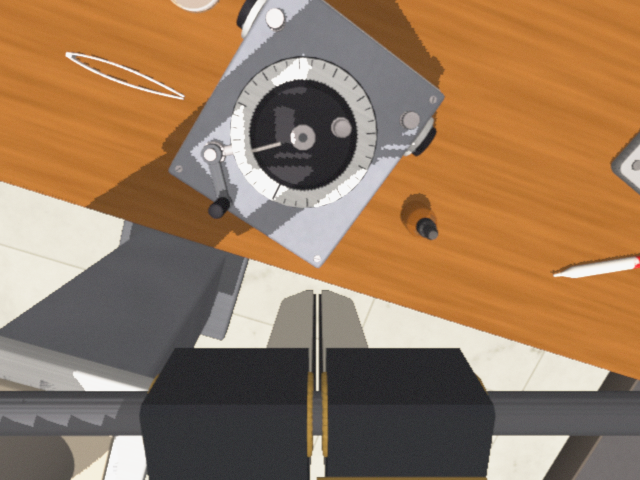

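The view from above shows the dial hub at about (303,137), the index line out to (248,151), and the full-width line near (278,189). The lever pivot is at (213,153), the lever post top at (220,206) and the finger post top at (342,126).

```bash
cat > m.py <<'E'
from h import *
import pickle
c=pickle.load(open("w1.pkl","rb"));im=c["image"];g=cv2.cvtColor(im,cv2.COLOR_BGR2GRAY)
# dial: dark blob near hub
m=(g<85).astype(np.uint8);m[:, :240]=0;m[215:]=0
m=cv2.morphologyEx(m,cv2.MORPH_OPEN,np.ones((5,5)))
cs=max(cv2.findContours(m,0,2)[0],key=cv2.contourArea);e=cv2.fitEllipse(cv2.convexHull(cs));print("dial ell",e)
P=lambda u,v,z:ray(c,u,v,z)[:2]
ce=P(*e[0],.09);hub=P(303,137,.098);print("ce",ce,"hub",hub,"radius",np.linalg.norm(P(e[0][0]+e[1][0]/2,e[0][1],.09)-ce))
pv=P(213,153,.092);lp=P(220,206,.1215);fp=P(342,126,.129);it=P(248,151,.09);dl=P(278,189,.084)
a=lambda p,o=ce:np.arctan2(*(p-o)[::-1])
print("piv",pv,np.linalg.norm(pv-ce),"(85)","yaw by piv",a(pv)-3*np.pi/4)
print("lp",lp,np.linalg.norm(lp-pv),"(46)","ang",a(lp,pv)+3*np.pi/4+0)
print("fp",fp,np.linalg.norm(fp-ce),"(34) ang",a(fp));print("idx",it,np.linalg.norm(it-ce),a(it)-np.pi);print("line",dl,np.linalg.norm(dl-ce),a(dl)-np.pi)
E
python3 m.py; python3 - <<'E'
from h import *
import pickle
c=pickle.load(open("w1.pkl","rb"))
cv2.imwrite("pics/w1c.png",cv2.resize(c["image"][45:225,180:390],None,fx=3.3,fy=3.3,interpolation=2))
E
```

```text
dial ell ((303.00372314453125, 134.21200561523438), (106.89828491210938, 110.16413879394531), 164.3913116455078)
ce [ 0.53462525 -0.23091945] hub [ 0.53287286 -0.23174058] radius 0.04740926541305777
piv [ 0.49368521 -0.15973005] 0.08212197186165371 (85) yaw by piv -0.263499123172219
lp [ 0.45716192 -0.18235146] 0.042961360566450474 (46) ang -0.2308579260410646
fp [ 0.55288611 -0.25878829] 0.0333186307354904 (34) ang -0.9907442658743858
idx [ 0.5050334  -0.18865861] 0.05159123833972984 -0.9599233955909674
line [ 0.47948155 -0.22404809] 0.05557016203484684 -0.12396917718749911
```

View pics/w1c.png

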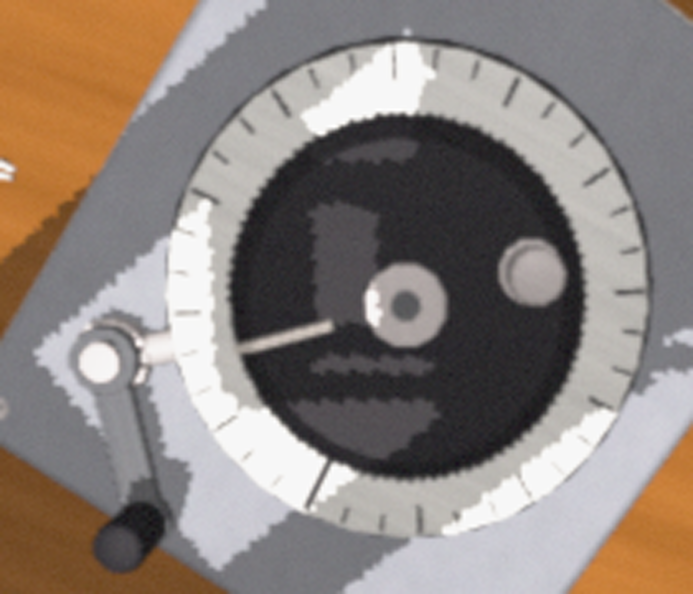

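Measured radii agree with the given sizes: pivot 82 against 85 mm, finger post 33 against 34, dial 47 against 48.5. Yaw is about -0.26, and the dial has to turn about 0.83 rad. Next I go down beside the lever post, on its dial side.

```bash
python3 -m inch '[[[0,-3,2,0,0,0,1],[0,-2.4,4,0,0,0,1],[0,0,4,0,0,0,1],[0,0,4,0,0,0,1],[0,0,3,0,0,0,1]]]';python3 -m inch '[[[0,0,2,0,0,0,1],[0,0,1.5,0,0,0,1],[0,0,0.5,0,0,0,1],[0,0,0,0,0,0,1],[0,0,0,0,0,0,1]]]'
python3 - <<'E'
from h import *
c=cam("wrist");b=cam("side");cv2.imwrite("pics/w2.png",np.hstack([cv2.resize(c["image"],(400,300)),cv2.resize(b["image"][180:340,230:430],(375,300))]))
E
```

```text
t: 2.0
tool_pos: [0.462, -0.2107, 0.1417]
orientation: [-3.1, -0.503, 0.003]
force: [-0.6, 0.3, -1.4]
opening: 0.0005
t: 2.5
tool_pos: [0.4644, -0.2107, 0.1056]
orientation: [3.099, 0.505, 0.002]
force: [0.5, 0.3, -0.0]
opening: 0.0003
```

View pics/w2.png

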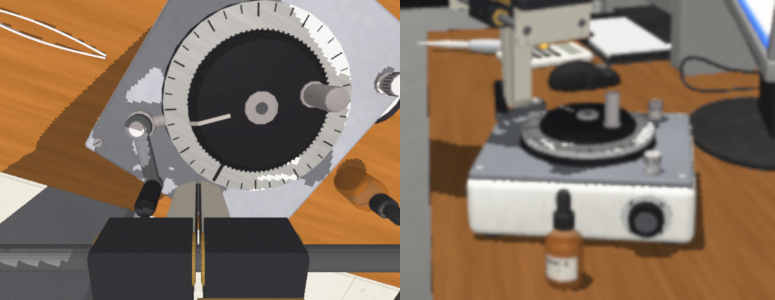

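The fingertips are at (198,185) in the wrist half, beside the lever post at (148,197) and level with it. I'll push.

```bash
python3 -m inch '[[[0,-0.7,0,0,0,0,1],[0,-0.7,0,0,0,0,1],[0,-0.7,0,0,0,0,1],[0,-0.7,0,0,0,0,1],[0,-0.5,0,0,0,0,1]]]';python3 -m inch '[[[0,-0.5,0,0,0,0,1],[0,-0.4,0,0,0,0,1],[0,-0.3,0,0,0,0,1],[0,0,0,0,0,0,1],[0,0,0,0,0,0,1]]]'
cat > s.py <<'E'
from h import *
import pickle,sys
n=sys.argv[1];c=cam("wrist");pickle.dump(c,open(n+".pkl","wb"));cv2.imwrite(f"pics/{n}.png",c["image"][:360])
ce=np.array([.534,-.231])
print(robot.read_state()["t"])
E
python3 s.py w3
```

```text
t: 3.1
tool_pos: [0.4535, -0.1782, 0.1048]
orientation: [3.1, 0.507, 0.001]
force: [1.8, -3.7, 1.0]
opening: 0.0004
t: 3.6
tool_pos: [0.4501, -0.167, 0.1047]
orientation: [3.1, 0.507, 0.002]
force: [2.9, -1.5, 0.7]
opening: 0.0008
3.65
```

View pics/w3.png

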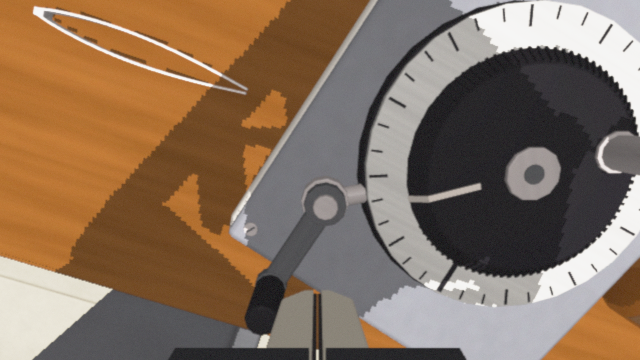

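The lever has swung out: pivot at (325,204), post base at about (266,290).

```bash
python3 - <<'E'
from h import *
import pickle
c=pickle.load(open("w3.pkl","rb"));P=lambda u,v,z:ray(c,u,v,z)[:2]
p=P(325,205,.09);q=P(286,260,.087);t=P(262,322,.1215);print(p,q,t)
for x in(q,t):
    d=x-p;print(np.linalg.norm(d),(-2.356-.25-np.arctan2(d[1],d[0]))%(2*np.pi))
E
```

```text
[ 0.49191873 -0.15669359] [ 0.46149172 -0.14838397] [ 0.44670095 -0.14572741]
0.031541284614693604 0.802191659664186
0.04652852926685439 0.7735181597406839
```

Lock is about 0.79 by both readings. I'll push a little further, back off and rise, and check the monitor's clearance before going to the finger post.

```bash
python3 -m inch '[[[0,-0.2,0,0,0,0,1],[0,-0.2,0,0,0,0,1],[0,0,0,0,0,0,1],[0,1.0,0,0,0,0,1],[0,1.0,-1,0,0,0,1]]]';python3 -m inch '[[[0,0,-3,0,0,0,1],[0,0,-3,0,0,0,1],[0,0,0,0,0,0,1]]]'
python3 - <<'E'
from h import *
import pickle
S=pickle.load(open("scene.pkl","rb"));D=pickle.load(open("side.pkl","rb"))
for u,v in[(412,178),(262,118)]:
  for z in(.05,.1,.12,.15,.2):
    X=ray(S,u,v,z);print(u,v,X.round(3),proj(D,X).round())
E
```

```text
t: 4.15
tool_pos: [0.453, -0.1818, 0.1127]
orientation: [-3.097, -0.507, 0.006]
force: [-0.3, -0.1, -0.2]
opening: 0.0003
t: 4.45
tool_pos: [0.4568, -0.1842, 0.1795]
orientation: [3.097, 0.505, 0.008]
force: [0.4, 0.0, 0.6]
opening: 0.0004
412 178 [ 0.899 -0.184  0.05 ] [496. 242.]
412 178 [ 0.804 -0.228  0.1  ] [466. 229.]
412 178 [ 0.767 -0.246  0.12 ] [453. 223.]
412 178 [ 0.71  -0.273  0.15 ] [431. 214.]
412 178 [ 0.616 -0.317  0.2  ] [390. 195.]
262 118 [0.966 0.262 0.05 ] [439. 191.]
262 118 [0.866 0.176 0.1  ] [419. 183.]
262 118 [0.826 0.142 0.12 ] [410. 179.]
262 118 [0.765 0.09  0.15 ] [396. 173.]
262 118 [0.665 0.005 0.2  ] [367. 160.]
```

The monitor's near corner is at about (0.71, -0.27), which leaves roughly 5 cm. Now over to behind the finger post, turning so the tool's +x face pushes along the mean tangent.

```bash
python3 -m inch '[[[1,3,0,0,0,0,1],[2,4,0,0,0,0,1],[1.8,4.7,0,0,0,0,1],[0,0,0,0,0,-8,1],[0,0,0,0,0,-8,1]]]';python3 -m inch '[[[0,0,0,0,0,-8,1],[0,0,0,0,0,-8,1],[0,0,0,0,0,-7,1],[0,0,0,0,0,0,1],[0,0,0,0,0,0,1]]]'
python3 - <<'E'
from h import *
s=robot.read_state();R=Ro.from_rotvec(s["orientation"]).as_matrix();print(R.round(3))
print("to start, tool axes cm",100*R.T@(np.array([.5394,-.2804,.104])-s["tool_pos"]))
E
python3 s.py w4
```

```text
t: 4.95
tool_pos: [0.5366, -0.2789, 0.1714]
orientation: [-2.994, -0.938, 0.005]
force: [0.6, 0.2, -0.4]
opening: 0.0003
t: 5.45
tool_pos: [0.5367, -0.2779, 0.1738]
orientation: [-2.756, -1.506, 0.001]
force: [-0.2, 0.3, 0.8]
opening: 0.0
[[ 0.54   0.842 -0.001]
 [ 0.842 -0.54   0.001]
 [ 0.    -0.001 -1.   ]]
to start, tool axes cm [-0.06262888  0.36693252  6.97917783]
5.5
```

View pics/w4.png

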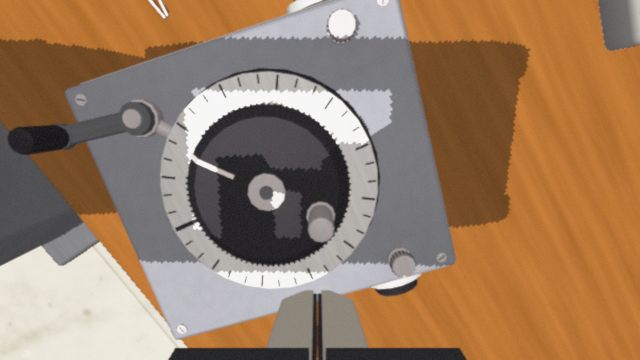

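The lever is fully out, with its post at (25,140). The hub is at (266,192), the finger post top at (320,214), the index tip at (190,157) and the full-width line from (199,223) to (179,231). The fingertips are in line below the post.

```bash
cat > a.py <<'E'
from h import *
import pickle,sys
n=sys.argv[1];pts=eval(sys.argv[2])
c=pickle.load(open(n+".pkl","rb"));P=lambda p,z:ray(c,*p,z)[:2]
hub=P(pts["hub"],.1);A=lambda p:np.arctan2(*(p-hub)[::-1])
i=P(pts["idx"],.088);l=P(pts["line"],.084)
print("hub",hub,"r idx",np.linalg.norm(i-hub),"r line",np.linalg.norm(l-hub),"to turn",A(l)-A(i))
if "post" in pts:
    p=P(pts["post"],.129);print("post",p,np.linalg.norm(p-hub),A(p),"from idx",A(i)-np.pi,"line",A(l)-np.pi)
E
python3 a.py w4 'dict(hub=(266,192),post=(320,214),idx=(190,157),line=(189,227))'
python3 -m inch '[[[0,0.4,2,0,0,0,1],[0,0,2,0,0,0,1],[0,0,1.5,0,0,0,1],[0,0,1.4,0,0,0,1],[0,0,0,0,0,0,1]]]'
```

```text
hub [ 0.53284036 -0.23105575] r idx 0.04849336576593112 r line 0.0562546087824276 to turn 0.8465450968423167
post [ 0.55531019 -0.25238287] 0.030979661150691604 -0.7593130030627541 from idx -0.9576762930657945 line -0.11113119622347778
t: 6.0
tool_pos: [0.539, -0.2791, 0.1026]
orientation: [-2.751, -1.509, 0.003]
force: [0.7, -0.6, -0.7]
opening: 0.0006
```

```bash
python3 -m inch '[[[0.6,0,0,0,0,0,1],[0.6,0,0,0,0,0,1],[0.4,0,0,0,0,0,1],[0.4,0,0,0,0,0,1],[0.4,0,0,0,0,0,1]]]';python3 -m inch '[[[0.3,0,0,0,0,0,1],[0.2,0,0,0,0,0,1],[0,0,0,0,0,0,1],[0,0,0,0,0,0,1],[0,0,0,0,0,0,1]]]'; python3 s.py w5
```

```text
t: 6.5
tool_pos: [0.5541, -0.2598, 0.1064]
orientation: [2.752, 1.512, 0.001]
force: [-0.3, -3.9, 1.2]
opening: 0.0006
t: 7.0
tool_pos: [0.5558, -0.2551, 0.105]
orientation: [-2.753, -1.512, 0.0]
force: [0.2, -0.5, 0.3]
opening: 0.0002
7.05
```

View pics/w5.png

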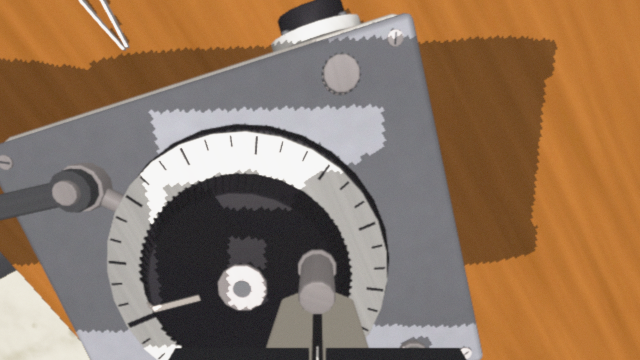

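The index tip is at about (154,309) and the full-width line runs from (130,325) to (158,313), so it is nearly there.

```bash
python3 a.py w5 'dict(hub=(242,289),idx=(154,309),line=(143,319))'; python3 - <<'E'
import cv2
im=cv2.imread("pics/w5.png");cv2.imwrite("pics/w5c.png",cv2.resize(im[270:350,110:270],None,fx=5,fy=5,interpolation=cv2.INTER_CUBIC))
E
```

```text
hub [ 0.53286624 -0.2312562 ] r idx 0.046826366479082254 r line 0.056577803142343716 to turn 0.07759247344856535
```

View pics/w5c.png

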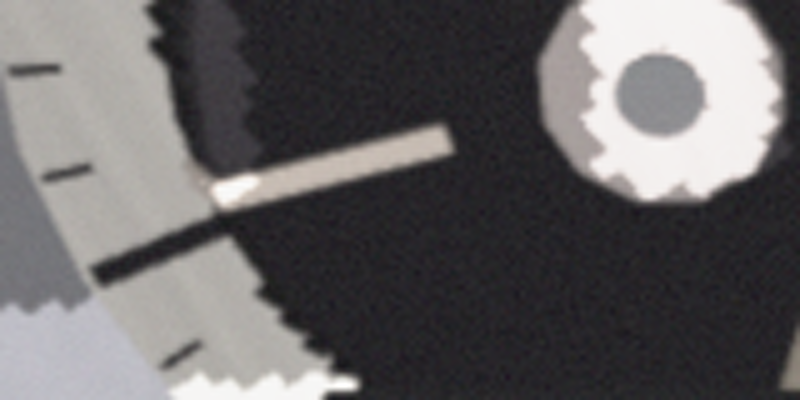

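```bash
python3 - <<'E'
from h import *
import pickle
c=pickle.load(open("w5.pkl","rb"));P=lambda u,v,z:ray(c,u,v,z)[:2]
A=lambda d:np.arctan2(d[1],d[0])-np.pi
o=P(242,288.9,.1);ce=np.array([.5332,-.2312])
i0=P(199.6,297.6,.096);i1=P(154,308.6,.0945);l0=P(155,316,.084);l1=P(129.4,325.4,.084)
print("dirs",A(i1-i0),A(l1-l0))
for h in(o,ce):print(h,"idx",A(i0-h),A(i1-h),"line",A(l0-h),A(l1-h),"r",[np.linalg.norm(x-h).round(4) for x in(i0,i1,l0,l1)])
E
```

```text
dirs -0.2894396414591798 -0.1957539451448751
[ 0.53289347 -0.23121787] idx -0.27580753269867264 -0.28288665568592597 line -0.13363446039563476 -0.14709972651500536 r [np.float64(0.0208), np.float64(0.0432), np.float64(0.0505), np.float64(0.0644)]
[ 0.5332 -0.2312] idx -0.2710258634236187 -0.2805242551730287 line -0.13248137215825206 -0.14613256875366432 r [np.float64(0.0211), np.float64(0.0435), np.float64(0.0508), np.float64(0.0647)]
```

```bash
python3 -m inch '[[[0.2,0,0,0,0,0,1],[0.15,0,0,0,0,0,1],[0,0,0,0,0,0,1],[0,0,0,0,0,0,1],[0,0,0,0,0,0,1]]]'; python3 s.py w6; python3 - <<'E'
import cv2
im=cv2.imread("pics/w6.png");cv2.imwrite("pics/w6c.png",cv2.resize(im[270:360,100:280],None,fx=4,fy=4,interpolation=cv2.INTER_CUBIC))
E
```

```text
t: 7.55
tool_pos: [0.5576, -0.2525, 0.1051]
orientation: [-2.753, -1.512, 0.001]
force: [-3.2, -0.8, -0.8]
opening: 0.0008
7.6
```

View pics/w6c.png

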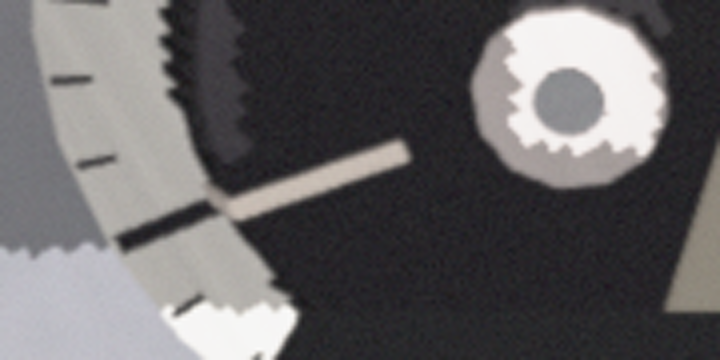

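```bash
python3 - <<'E'
from h import *
import pickle
c=pickle.load(open("w6.pkl","rb"));P=lambda u,v,z:ray(c,u,v,z)[:2]
A=lambda d:np.arctan2(d[1],d[0])-np.pi
o=P(242,295.3,.1);i0=P(201.3,307.5,.096);i1=P(158.8,323,.0955);it=P(153,319.3,.085);l0=P(153,321.8,.084);l1=P(130.5,331,.084)
print("dirs",A(i1-i0),A(l1-l0),"hub",o)
print([(A(x-o).round(3),np.linalg.norm(x-o).round(4)) for x in(i0,i1,it,l0,l1)],1000*(it-l0))
E
```

```text
dirs -0.18803434950974962 -0.1585998715073189 hub [ 0.53285934 -0.23111147]
[(np.float64(-0.184), np.float64(0.0209)), (np.float64(-0.186), np.float64(0.0426)), (np.float64(-0.171), np.float64(0.0503)), (np.float64(-0.141), np.float64(0.0516)), (np.float64(-0.145), np.float64(0.0642))] [1.48962624 1.26773512]
```

The index is at -0.18 and the line at -0.145, so 1.7 mm remains at the tip. I'll push 1.1 mm more and back off.

```bash
python3 -m inch '[[[0.11,0,0,0,0,0,1],[0,0,0,0,0,0,1],[0,0,0,0,0,0,1],[0,0,0,0,0,0,1],[0,0,0,0,0,0,1]]]'; python3 -m inch '[[[-0.5,0,0,0,0,0,1],[-1,0,0,0,0,0,1],[-1,0,-2,0,0,0,1],[0,0,-4,0,0,0,1],[0,0,-2,0,0,0,1]]]'; python3 -m inch '[[[0,0,0,0,0,0,1],[0,0,0,0,0,0,1]]]'; python3 s.py w7; python3 - <<'E'
import pickle,cv2
im=pickle.load(open("w7.pkl","rb"))["image"];cv2.imwrite("pics/w7c.png",cv2.resize(im[80:305,20:320],None,fx=2.66,fy=2.66,interpolation=cv2.INTER_CUBIC))
E
```

```text
t: 8.1
tool_pos: [0.5586, -0.2517, 0.1054]
orientation: [2.754, 1.512, 0.0]
force: [-1.4, -2.2, -1.5]
opening: 0.0002
t: 8.6
tool_pos: [0.5458, -0.2743, 0.1891]
orientation: [2.751, 1.509, 0.004]
force: [0.2, 0.2, 0.5]
opening: 0.0008
t: 8.8
tool_pos: [0.5452, -0.2734, 0.1857]
orientation: [2.753, 1.511, 0.001]
force: [-0.1, -0.3, -0.5]
opening: 0.0006
8.85
```

View pics/w7c.png

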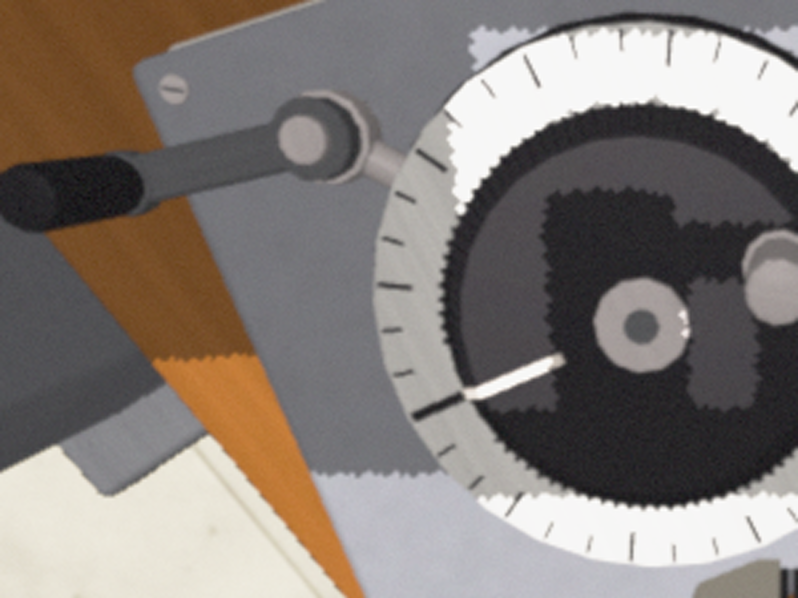

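The view after release shows the index line meeting the full-width line at crop (465,395) with the lever still out. That was picture 12, so from here I use numbers only. Next I go round to the far side of the lever post.

```bash
python3 -m inch '[[[0,0,0,0,0,8,1],[0,0,0,0,0,8,1],[0,0,0,0,0,8,1],[0,0,0,0,0,8,1],[0,0,0,0,0,8,1]]]'; python3 -m inch '[[[0,0,0,0,0,7,1],[-1.5,-4,0,0,0,0,1],[-2,-4.5,0,0,0,0,1],[-2,-4.5,0,0,0,0,1],[-1.9,-4.5,0,0,0,0,1]]]';python3 -m inch '[[[0,0,0,0,0,0,1],[0,0,0,0,0,0,1]]]'
cat > g.py <<'E'
from h import *
s=robot.read_state();R=Ro.from_rotvec(s["orientation"]).as_matrix();print(R[:,0].round(3),100*R.T@(np.array([.4402,-.1121,.104])-s["tool_pos"]))
c=cam("wrist");import pickle;pickle.dump(c,open("w8.pkl","wb"))
g=cv2.cvtColor(c["image"],cv2.COLOR_BGR2GRAY)
p=proj(c,(.4488,-.1423,.1215));print("expected post top px",p)
m=(g<60).astype(np.uint8);n,l,st,ce=cv2.connectedComponentsWithStats(m)
for k in range(1,n):
    if st[k,4]>300:print(st[k],ce[k].round())
E
python3 g.py
```

```text
t: 9.35
tool_pos: [0.544, -0.2722, 0.183]
orientation: [-3.104, -0.47, 0.004]
force: [0.7, 0.3, -0.2]
opening: 0.0009
t: 9.85
tool_pos: [0.4379, -0.1127, 0.1829]
orientation: [-3.127, -0.288, 0.005]
force: [0.6, 0.3, 0.9]
opening: 0.0006
t: 10.05
tool_pos: [0.4394, -0.1134, 0.1841]
orientation: [-3.128, -0.292, 0.002]
force: [0.7, -1.0, 0.1]
opening: 0.0004
[ 0.983  0.185 -0.001] [ 0.11649757 -0.10839211  8.00658642]
expected post top px [370.20186738 254.47790516]
[419  12 110 148 978] [445.  85.]
[  459    44   165   167 17821] [537. 129.]
[352 229  28  36 706] [365. 247.]
[  140   348   169   132 20738] [228. 415.]
[  326   348   169   129 20035] [406. 414.]
```

The dark post blob at (352–380, 229–265) contains the expected post top at (370,254). I'll go down and push home.

```bash
python3 -m inch '[[[0.1,0,2.5,0,0,0,1],[0,0,2.5,0,0,0,1],[0,0,2,0,0,0,1],[0,0,1,0,0,0,1],[0,0,0,0,0,0,1]]]'; python3 -m inch '[[[0,0.7,0,0,0,0,1],[0,0.7,0,0,0,0,1],[0,0.7,0,0,0,0,1],[0,0.6,0,0,0,0,1],[0,0.6,0,0,0,0,1]]]';python3 -m inch '[[[0,0.5,0,0,0,0,1],[0,0.4,0,0,0,0,1],[0,0.2,0,0,0,0,1],[0,0,0,0,0,0,1],[0,0,0,0,0,0,1]]]'
```

```text
t: 10.6
tool_pos: [0.4404, -0.1144, 0.1035]
orientation: [-3.127, -0.287, 0.005]
force: [-0.6, 0.7, -1.3]
opening: 0.0005
t: 11.1
tool_pos: [0.4478, -0.1474, 0.1059]
orientation: [3.128, 0.288, 0.001]
force: [-1.6, 1.0, 0.3]
opening: 0.0007
t: 11.6
tool_pos: [0.4496, -0.1574, 0.1056]
orientation: [3.128, 0.289, 0.001]
force: [0.2, 2.2, 1.5]
opening: 0.0003
```

```bash
python3 -m inch '[[[0,0.15,0,0,0,0,1],[0,0,0,0,0,0,1],[0,0,0,0,0,0,1]]]'; python3 -m inch '[[[0,0.12,0,0,0,0,1],[0,0,0,0,0,0,1],[0,0,0,0,0,0,1]]]'
python3 - <<'E'
from h import *
import pickle
c=cam("wrist");pickle.dump(c,open("w9.pkl","wb"))
print("exp post home",proj(c,(.4523,-.1813,.1215)),"exp at lock .15",proj(c,(.492+.046*np.cos(-2.761),-.158+.046*np.sin(-2.761),.1215)))
g=cv2.cvtColor(c["image"],cv2.COLOR_BGR2GRAY);m=(g<60).astype(np.uint8);n,l,st,ce=cv2.connectedComponentsWithStats(m)
for k in range(1,n):
    if st[k,4]>200:print(st[k],ce[k].round())
E
```

```text
t: 11.9
tool_pos: [0.4497, -0.1577, 0.1055]
orientation: [-3.126, -0.29, -0.0]
force: [0.8, 7.8, 3.8]
opening: 0.0004
t: 12.2
tool_pos: [0.4497, -0.1579, 0.1054]
orientation: [-3.125, -0.29, 0.0]
force: [-0.8, 12.7, 7.0]
opening: 0.0008
exp post home [376.59323283 333.45575306] exp at lock .15 [359.48270164 337.54454119]
[ 359    0   89  184 1338] [384.  87.]
[  410    18   230   238 36584] [520. 140.]
[369 198  49  62 255] [386. 224.]
[  325   287   170   190 21431] [403. 407.]
[312 293  11 100 447] [317. 338.]
[  140   348   170   132 20763] [228. 415.]
```

The force climbs to 12.7 N while the tool stands still, so the lever is at its home stop. I'll back off, rise and check.

```bash
python3 -m inch '[[[0,-0.5,0,0,0,0,1],[0,-1,0,0,0,0,1],[0,-1,-2,0,0,0,1],[0,0,-4,0,0,0,1],[0,0,-3,0,0,0,1]]]'; python3 -m inch '[[[0,2,-2,0,0,0,1],[0,4,0,0,0,0,1],[0,3,0,0,0,0,1],[0,0,0,0,0,0,1],[0,0,0,0,0,0,1]]]'
cat > f.py <<'E'
from h import *
import pickle
c=cam("wrist");pickle.dump(c,open("w10.pkl","wb"));g=cv2.cvtColor(c["image"],cv2.COLOR_BGR2GRAY).astype(float)
ce=np.array([.5332,-.2312]);P=lambda a,r,z:proj(c,(ce[0]+r*np.cos(a),ce[1]+r*np.sin(a),z))
S=lambda a,rs,z:np.mean([cv2.getRectSubPix(g.astype(np.float32),(1,1),tuple(map(float,P(a,r,z))))[0,0] for r in rs])
A=np.arange(-.6,.4,.01)
i=np.array([S(np.pi+a,np.arange(.026,.040,.001),.096) for a in A]);l=np.array([S(np.pi+a,np.arange(.051,.056,.0005),.084) for a in A])
for n,v,w in(("idx",i,1),("line",l,-1)):
    d=w*(v-np.median(v));k=d.argmax();s=slice(max(0,k-5),k+6);q=np.clip(d[s]-.3*d.max(),0,None)
    print(n,A[k],(q*A[s]).sum()/q.sum(),"contrast",d.max(),"2nd",np.delete(d,np.r_[max(0,k-8):k+9]).max())
print("dial px",P(0,0,.098))
for lk in(0,.1,.2,.9):
    th=-2.356-.255-lk;q=np.array([.4915,-.158])+.046*np.array([np.cos(th),np.sin(th)]);print(lk,"post top px",proj(c,(*q,.1215)))
n,L,st,cc=cv2.connectedComponentsWithStats((g<60).astype(np.uint8))
for k in range(1,n):
    if st[k,4]>150:print(st[k],cc[k].round())
E
python3 f.py
```

```text
t: 12.75
tool_pos: [0.4449, -0.135, 0.1968]
orientation: [3.128, 0.289, -0.0]
force: [1.2, -0.2, 1.2]
opening: 0.0001
t: 13.25
tool_pos: [0.4612, -0.2238, 0.2148]
orientation: [-3.128, -0.287, 0.002]
force: [0.4, 0.6, 0.6]
opening: 0.0005
idx -0.1599999999999996 -0.16090491532704437 contrast 153.74646 2nd 2.167488
line -0.14999999999999958 -0.14851712758093327 contrast 133.32246 2nd 1.2312012
dial px [348.59486886 130.33905939]
0 post top px [248.55803742 246.91725747]
0.1 post top px [241.77072623 248.92846072]
0.2 post top px [234.7873659  250.27227419]
0.9 post top px [185.52137551 240.79908749]
[  276    53   144   149 14613] [346. 129.]
[503 214  34  28 501] [518. 226.]
[236 225  26  31 357] [251. 236.]
[312 294   4  97 166] [314. 344.]
[  140   348   169   132 20671] [228. 415.]
[  326   348   169   129 19951] [406. 414.]
[622 445  18  35 199] [632. 465.]
```

```bash
python3 -c "
from plant import robot
print(robot.close_job())"
```

```text
the job is handed in; nothing more can be done
None
```

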